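Hold the tube rack on the reader's stop

ROBOT

A 7-joint arm with a two-finger parallel gripper is mounted at the origin on the work surface. World frame = base frame: x ahead of the robot, y to its left, z up, the work surface at z = 0. Lengths are in m, angles in rad, forces in N, time in s.
With the tool pointing down it reaches from about 0.425 to 0.825 m from the base axis. Payload 3.6 kg.
Tool frame: the origin (TCP) lies where the fingers leave the gripper's body, on its centre line; the fingertips stand 73 mm ahead of it and the grasp point (between the pads) lies 54 mm ahead of it; z points along the fingers, y is the line along which they close (so a half turn about z gives the same grasp; the last joint's range is limited). The gripper opens to 85 mm and grips with 20 to 120 N. Pads are 22 mm wide; open, the fingers measure 114 mm over their backs; the gripper's body (76 mm by 85 mm) begins 54 mm behind the grasp point. The pads swing forward as they close: fully open they stand 13 mm farther back than shut.
Start: joints at [-0.026, 0.615, -0.013, 1.423, 0.008, 1.103, -0.04], TCP at [0.65, 0, 0.304] pointing down, gripper open.
Joint ranges: [-3.12, 3.12], [-0.3, 2.06], [-1.34, 1.32], [0.26, 2.42], [-1.36, 4.5], [0.01, 1.98], [-2.84, 2.84]. Speed limits (rad/s): [2.79, 2.79, 3.14, 3.14, 3.14, 3.14, 3.14].

INTERFACE

Orientations are given as a unit quaternion [x, y, z, w].
In Python, from station import arm, snapshot, camera_info, ticket gives the robot as it stands. Calls block until the motion is done:
- arm.movep(position, orientation): joint-space move of the TCP to a pose.
- arm.line_to(position, velocity=0.15, ori=None): straight line of the TCP; ori=None keeps the orientation; velocity is the mean speed in m/s.
- arm.move_j(angles): joint-space move.
- arm.move_gripper(opening, effort=None): opening from 0.0 (shut) to 1.0 (fully open); effort is the grip in N (None keeps the last); returns when the fingers have stopped.
- arm.pause(seconds).
- arm.ik(position, orientation): joint angles nearest the present ones, or None.
- snapshot(name): name is "scene" or "side" or "wrist"; returns the picture (480x640x3 uint8, blue, green, red); there is no depth.
- camera_info(name): a dict with "fx", "fy", "cx", "cy" (pixels), "R" (3x3) and "t" (3): a world point X has camera coordinates R X + t; the wrist camera has in their place "T_tool_cam" (4x4, takes a point from camera to tool coordinates, whose origin is the TCP and whose axes are the flange's). Camera axes: x right, y down, z forward; pixel columns grow to the right and rows downward; lengths in m; the calibration is good to about 2 mm. A picture is of the moment at which its call begins: read the wrist's pose just before it. camera_info takes no time and is no camera call.
A pose or a line that the arm cannot do raises arm.MotionError and nothing moves.
- ticket.finish_job(): hands the job in; it is judged then, once.
Readings, each from a call of its own:
- arm.read_time(): time.
- arm.read_joint_positions(): joint angles.
- arm.read_dq(): joint speeds.
- arm.read_effort(): joint torques, N m.
- arm.read_tool_pos(): TCP position.
- arm.read_eef_rot(): TCP orientation.
- arm.read_ft_force(): force on the tool from outside, world axes, zero at the start.
- arm.read_wrist_torque(): the same for the moment, N m.
- arm.read_opening(): opening from 0.0 (shut) to 1.0 (fully open).
- arm.read_finger_force(): force on a finger pad.
Only numpy, scipy, OpenCV 4.12 (cv2) and the standard library are available. Lean on these libraries where they do the work, as an engineer would, in place of code of your own. Each camera call takes 0.05 s, during which the arm holds its last target. There are 200 camera calls.

TASK

Pick up the small loaded tube rack and lower it flat and square into the pocket of the reader's nest; then slide it along the pocket against the brass spring plunger until its end is firmly on the two steel stop posts. Finish while holding it there with a moderate push (do not let go: the spring would throw it back), and leave the other things on the bench where they are.

Things in the scene. Friction and masses are not known exactly. Their poses are not given: they have to be found in the camera images.
- rack: The small white tube rack to load: rigid block 96 (its x) x 56 (its y) x 40 mm high; 2 x 4 red and blue caps stand 14 mm above it, 6 mm inside its long sides. About 0.22 kg (0.15 to 0.31). Origin: centre of its underside, z up. Starts flat on the bench. May be loaded either way round (half a turn is the same). Grip across the 56 mm width.
- nest: The rack reader's nest, fixed on the bench: grey deck 206 x 112 mm, 14 mm thick (x -81 to 125, y +-56 mm), with pocket, two stop posts and a white spring housing (x 73 to 123 mm, 80 wide, top 54 mm above the bench). Origin on the bench, at mid width; its +x is the direction the rack is pushed, to plunger and stop; z up.
- pocket (a point): Centre of the pocket's floor (= deck top, 14 mm above the bench), at x -14 mm in the nest, axes as the nest's. The middle of the rack's underside is first lowered here: 4 mm free ahead to the extended plunger, 4 mm behind to the back wall (inner face x -66 mm in the nest).
- wall (a point): Top of the +y side wall's rear piece (x -50, y 32 mm in the nest, 13 mm above the deck). Side walls' inner faces are at y +-29.7 mm in the nest (1.7 mm clear of the rack each side), at x -66 to -34 and 22 to 50 mm only: a 56 mm gap between is left for the fingers. Walls are upright for 7 mm, then a lip leans about 4 mm outward and guides the rack in.
- stop: The hard stop: two fixed steel posts, each 12 mm wide and 32 mm high above the deck, at y +-20 mm in the nest, either side of the plunger, front faces at x 50 mm. Its frame is the nest's.
- stop_face (a point): Middle of the plane of the stop's front faces (x 50 mm in the nest, 16 mm above the deck). The rack's end is on it when the rack's middle is at x 2 mm in the nest, 16 mm beyond pocket.
- plunger_tip (a point): Rounded tip of the brass spring plunger, diameter 14 mm, axis along the nest's x, 16 mm above the deck; it moves with the plunger. Extended, it stands 12 mm before the stop's faces.
- plunger (a joint): Plunger travel in m: 0 extended, 0.012 with the rack on the hard stop. The spring pushes back 2 N at first, 7 N at the stop (400 N/m), and throws the rack back if let go. The stop should carry a few newtons more, 30 N is too much. Sliding friction takes 2 to 8 N, most if the hand also bears down: a level push of about 20 to 25 N in all is right.
- jar: bystander: white screw-lid jar, diameter 48, height 62 mm; origin: centre of its underside
- tube: bystander: one clear tube with a square red cap lying on the bench, 74 mm long, 19 mm thick; origin on the bench near its middle, x along it
- marker: bystander: white marker pen lying on the bench, 143 mm long, 14 mm thick; origin on the bench near its middle, x along it

How it is judged:
On the way, in this order (a step that is already met when the one before it is completed fails the run):
1. the rack is down in the pocket, flat and square, with the plunger not yet pushed home (z of rack in the frame of nest between 0.0115 and 0.0165 m and angle between rack's own z axis and vertical below 0.04 rad and angle between the x axis of rack and the x axis of nest, either way round below 0.06 rad and y of rack in the frame of nest between -0.004 and 0.004 m and value of joint plunger below 0.007 m), for 0.2 s.
2. the rack is pushed along the pocket until it is on the hard stop (z of rack in the frame of nest between 0.0115 and 0.0165 m and angle between rack's own z axis and vertical below 0.04 rad and angle between the x axis of rack and the x axis of nest, either way round below 0.06 rad and y of rack in the frame of nest between -0.004 and 0.004 m and value of joint plunger above 0.0105 m and contact force between rack and stop above 1.5 N and contact force between rack and plunger above 3 N and x of rack in the frame of nest between 0 and 0.0045 m), for 0.3 s.
At the end, for the whole second after the job is handed in: Through the last second the robot's fingers press or hold the rack (over 2 N): flat on the pocket's floor (within 2.5 mm, tilt under 0.04 rad), square to the nest (0.06 rad) and between its walls (4 mm), plunger pushed in over 10.5 mm, the rack's end on the stop posts with 1.5 to 30 N, at rest (all of step 2 and contact force between rack and stop below 30 N and contact force between the fingers and rack above 2 N and linear speed of rack below 0.01 m/s); the arm keeps its last pose, push and grip.
It fails at once if another thing on the bench was moved by more than 30 mm (distance of any of jar, tube, marker from where it was at the start of the episode above 0.03 m).
It also fails if it takes over 58 s, if anything falls off the work surface, if the arm or the gripper's body presses on something with over 40 N, if the wrist force passes 120 N, or if a joint passes its speed limit or range.

## Working session

There is one attempt and no reset: what is moved stays moved. The work goes in short steps, each a Python script; the robot and the scene stay as the last script left them, time stands still between calls to the robot, and variables do not carry over. Pictures are saved under pics/ and viewed, at most 10 in all, crops included, and the job is handed in when it is done.

```bash
mkdir -p pics; ls; python3 - <<'E'
from station import *
import cv2,numpy as np
for n in("scene","side","wrist"):
    im=snapshot(n);cv2.imwrite(f"pics/{n}0.png",im)
    c=camera_info(n);print(n,{k:np.round(v,4).tolist() for k,v in c.items()})
print(arm.read_tool_pos(),arm.read_eef_rot(),arm.read_time())
E
```

```text
pics
scene {'fx': 476.6207, 'fy': 476.6207, 'cx': 312.2414, 'cy': 236.0465, 'R': [[0.3075, 0.9515, -0.0074], [0.7408, -0.2442, -0.6258], [-0.5973, 0.187, -0.78]], 't': [-0.1146, -0.3768, 1.1779]}
side {'fx': 535.0942, 'fy': 535.0942, 'cx': 313.6639, 'cy': 244.3937, 'R': [[0.956, -0.2934, 0.006], [-0.1519, -0.5126, -0.8451], [0.251, 0.807, -0.5346]], 't': [-0.5151, 0.1336, 1.0142]}
wrist {'fx': 378.195, 'fy': 378.195, 'cx': 319.253, 'cy': 237.3675, 'T_tool_cam': [[0.0002, -0.9565, -0.2917, 0.0766], [1.0, 0.0001, 0.0003, -0.0], [-0.0003, -0.2917, 0.9565, -0.0706], [0.0, 0.0, 0.0, 1.0]]}
[6.49550302e-01 3.28269331e-05 3.02977585e-01] [ 0.70706973  0.70714309 -0.00072714 -0.00071834] 0.15
```

View pics/scene0.png

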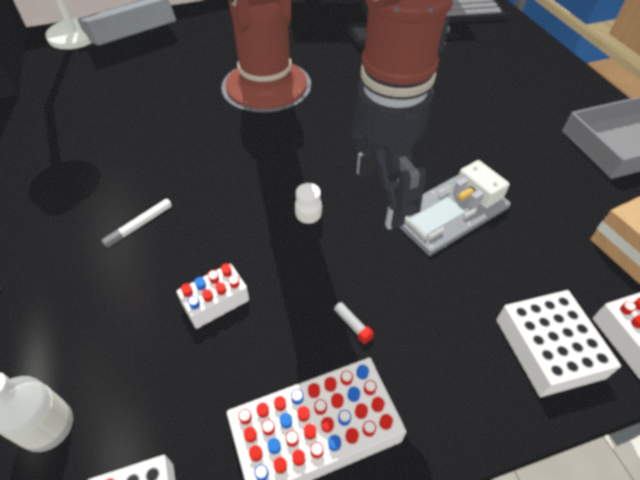

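View pics/side0.png

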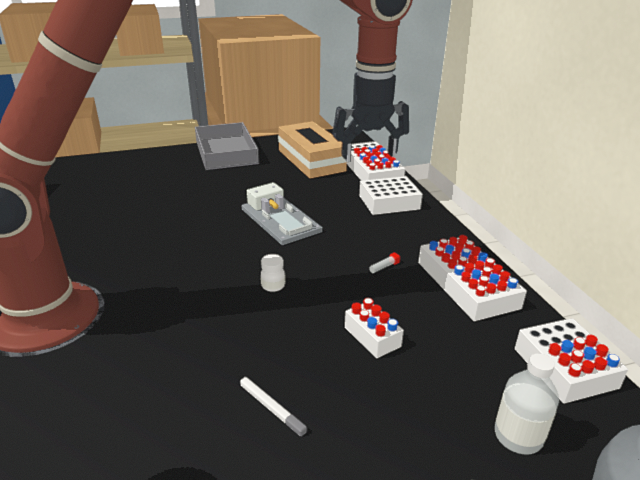

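View pics/wrist0.png

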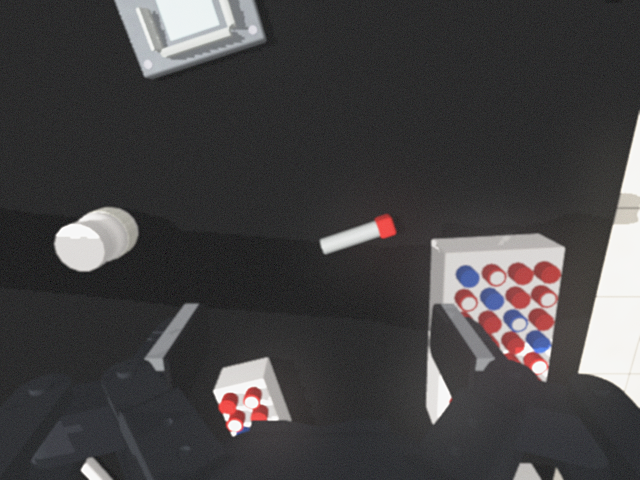

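The scene view shows the small rack at about (212,295), the nest at (455,210) with its housing at the upper right (485,185), the jar at (308,203), the tube at (353,322) and the marker at (137,222). In the side view the rack is at (373,327) and the nest at (282,214). The wrist view cuts off the nest (190,30) and the gripper hides part of the rack (250,395). I'll get rough positions first, then take close wrist views.

```bash
cat > h.py <<'E'
import numpy as np,cv2
from scipy.spatial.transform import Rotation as Ro
from station import arm,snapshot,camera_info,ticket
def cam(name,tp=None,tq=None):
    """K, centre, R_world_from_cam"""
    c=camera_info(name);K=(c["fx"],c["fy"],c["cx"],c["cy"])
    if name=="wrist":
        T=np.array(c["T_tool_cam"]);Rt=Ro.from_quat(tq).as_matrix()
        return K,np.array(tp)+Rt@T[:3,3],Rt@T[:3,:3]
    R=np.array(c["R"]);return K,-R.T@np.array(c["t"]),R.T
def ray(c,p):
    K,o,R=c;d=R@np.array([(p[0]-K[2])/K[0],(p[1]-K[3])/K[1],1.]);return o,d/np.linalg.norm(d)
def plane(c,p,z):
    o,d=ray(c,p);return o+d*(z-o[2])/d[2]
def tri(obs):
    A=0;b=0;r=[ray(c,p) for c,p in obs]
    for o,d in r:
        P=np.eye(3)-np.outer(d,d);A=A+P;b=b+P@o
    X=np.linalg.solve(A,b);return X,max(np.linalg.norm(np.cross(X-o,d)) for o,d in r)
def proj(c,X):
    K,o,R=c;v=R.T@(np.array(X)-o);return np.array([K[0]*v[0]/v[2]+K[2],K[1]*v[1]/v[2]+K[3]])
def down(yaw):
    """tool z down, tool x at angle yaw in world; tool y = (sin,-cos)"""
    x=np.array([np.cos(yaw),np.sin(yaw),0]);z=np.array([0,0,-1.]);return Ro.from_matrix(np.c_[x,np.cross(z,x),z]).as_quat()
def wshot(fn):
    tp,tq=arm.read_tool_pos(),arm.read_eef_rot();im=snapshot("wrist");cv2.imwrite(fn,im)
    np.savez(fn+".npz",tp=tp,tq=tq);return im,cam("wrist",tp,tq)
def wload(fn):
    d=np.load(fn+".npz");return cv2.imread(fn),cam("wrist",d["tp"],d["tq"])
E
python3 - <<'E'
from h import *
S,D=cam("scene"),cam("side")
for n,a,b in[("rack top c",(212,285),(372,317)),("jar",(308,190),(272,262)),("nest pocket c",(438,220),(292,220)),("housing",(485,182),(263,192)),("tube cap",(366,335),(395,257)),("marker end",(168,204),(244,381)),("marker end2",(108,240),(302,429))]:
    X,e=tri([(S,a),(D,b)]);print(n,X.round(3),round(e,4))
E
```

```text
rack top c [ 0.575 -0.232  0.044] 0.0005
jar [ 0.44  -0.031  0.059] 0.0033
nest pocket c [0.542 0.189 0.015] 0.0009
housing [0.499 0.306 0.038] 0.0029
tube cap [ 0.717 -0.024  0.011] 0.0003
marker end [ 0.335 -0.281  0.004] 0.001
marker end2 [ 0.397 -0.397  0.007] 0.0027
```

```bash
python3 - <<'E'
from h import *
q=down(np.pi/2)
for n,p in[("r1",(.635,-.28,.3)),("r2",(.515,-.28,.3)),("n1",(.50,.165,.3)),("n2",(.60,.165,.3))]:
    arm.movep(p,q);arm.pause(.3);wshot(f"pics/{n}.png")
print(arm.read_time())
a=[cv2.imread(f"pics/{n}.png")[:330] for n in("r1","n1")]
cv2.imwrite("pics/v.png",cv2.resize(np.vstack(a),None,fx=.9,fy=.9))
E
```

```text
5.3
```

View pics/v.png

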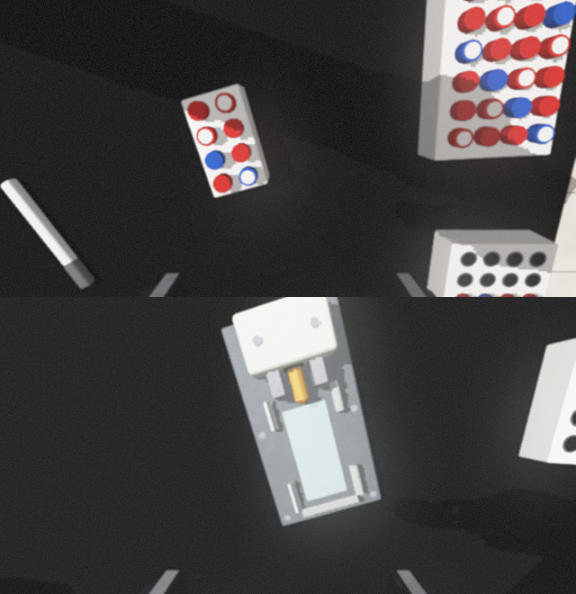

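The upper panel (r1) shows the rack with top corners near (182,99), (240,85), (268,180) and (214,196) at 0.9 scale. The lower panel (n1) shows the nest: light plate about (282,410)–(345,495), brass plunger (298,385), stop posts (276,383) and (319,371). I'll zoom in to pick exact corners.

```bash
python3 - <<'E'
from h import *
S=cam("scene")
def crops(ns,X,w,h,f,fn):
    out=[]
    for n in ns:
        im,c=wload(f"pics/{n}.png");u,v=proj(c,X).astype(int);x0,y0=max(0,u-w//2),max(0,v-h//2)
        k=cv2.resize(im[y0:y0+h,x0:x0+w],None,fx=f,fy=f,interpolation=cv2.INTER_CUBIC)
        for i in range(0,w,20):cv2.putText(k,str(x0+i),(int(i*f),8),0,.28,(0,255,255));cv2.line(k,(int(i*f),10),(int(i*f),14),(0,255,255),1)
        for i in range(0,h,20):cv2.putText(k,str(y0+i),(0,int(i*f)+4),0,.28,(0,255,0))
        out.append(k);print(n,x0,y0,k.shape)
    cv2.imwrite(fn,np.hstack(out))
crops(("r1","r2"),(.575,-.232,.03),120,150,3.3,"pics/rz.png")
crops(("n1","n2"),(.53,.215,.02),190,275,2.1,"pics/nz.png")
E
```

```text
r1 190 82 (495, 396, 3)
r2 326 81 (495, 396, 3)
n1 256 14 (578, 399, 3)
n2 147 16 (578, 399, 3)
```

View pics/rz.png

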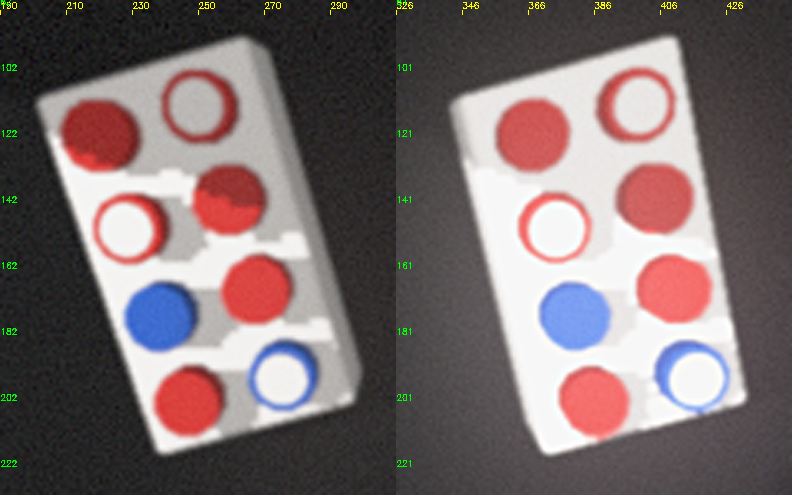

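View pics/nz.png

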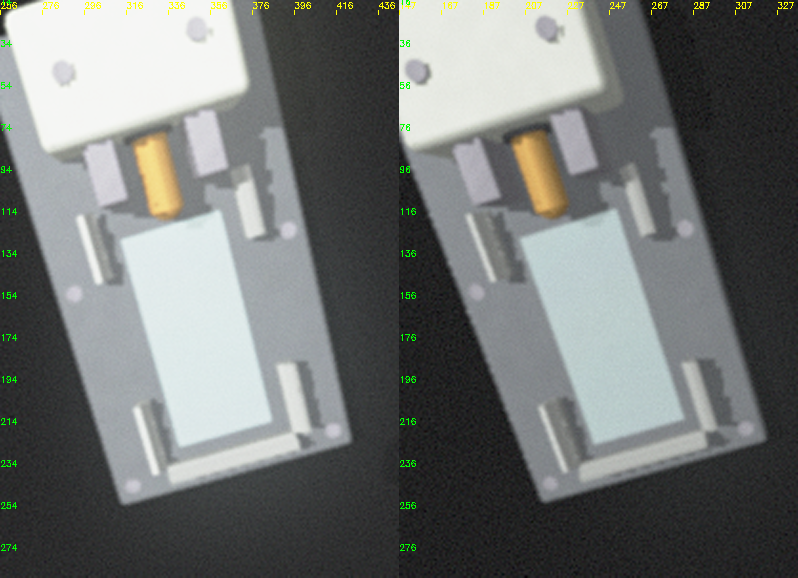

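The zooms give clear cap centres, deck corners, plate corners and plunger tip in both views. The rear deck corners are at panel (122,503)/(350,440) in n1 and (543,502)/(766,440) in n2. Next I triangulate them.

```bash
python3 - <<'E'
from h import *
_,r1=wload("pics/r1.png");_,r2=wload("pics/r2.png");_,n1=wload("pics/n1.png");_,n2=wload("pics/n2.png")
def T(a,b,c1,c2,o1,o2,f,off):
    return tri([(c1,np.array(a)/f+o1),(c2,(np.array(b)-(off,0))/f+o2)])
A=[(102,135),(200,107),(130,228),(230,200),(160,317),(257,289),(189,401),(284,377)]
B=[(533,135),(638,104),(556,228),(655,199),(575,316),(674,288),(594,401),(695,378)]
P=np.array([T(a,b,r1,r2,(190,82),(326,81),3.3,396)[0] for a,b in zip(A,B)])
print(P.round(4).tolist());c=P.mean(0);ax=(P[:2]-P[6:]).mean(0);print("rack caps",c.round(4),"yaw",np.degrees(np.arctan2(ax[1],ax[0])), "size",np.linalg.norm(ax),np.linalg.norm((P[1::2]-P[::2]).mean(0)))
for n,a,b in[("top TL/TR-ish TR",(243,38),(678,37)),("BL",(160,453),(545,455))]:
    print(n,T(a,b,r1,r2,(190,82),(326,81),3.3,396)[0].round(4))
N={"cL":((122,503),(543,502)),"cR":((350,440),(766,440)),"sRL":((132,486),(550,483)),"sRR":((333,430),(745,428)),"sFL":((74,293),(477,292)),"sFR":((288,230),(685,228)),
"pFL":((121,240),(521,239)),"pFR":((220,210),(617,209)),"pRR":((272,423),(684,420)),"pRL":((179,447),(594,444)),"tip":((166,218),(549,216))}
Q={}
for k,(a,b) in N.items():
    X,e=T(a,b,n1,n2,(256,14),(147,16),2.1,399);Q[k]=X;print(k,X.round(4),round(e,4))
for a,b in[("cL","cR"),("sRL","sRR"),("sFL","sFR"),("pFL","pFR"),("pRL","pRR")]:
    print(a,((Q[a]+Q[b])/2).round(4),"w",np.linalg.norm(Q[a]-Q[b]).round(4),"yaw",np.degrees(np.arctan2(*(Q[a]-Q[b])[[1,0]])).round(2)-90)
print(np.mean([Q[k][2] for k in Q if k!="tip"]))
E
```

```text
[[0.5553, -0.2028, 0.0482], [0.5803, -0.1958, 0.0506], [0.5615, -0.225, 0.0515], [0.5863, -0.2181, 0.0487], [0.5674, -0.2471, 0.0505], [0.5924, -0.2401, 0.0497], [0.5736, -0.2692, 0.0499], [0.5989, -0.2625, 0.0521]]
rack caps [ 0.577  -0.2326  0.0502] yaw 105.486474075186 size 0.06911971788110072 0.02595466770832182
top TL/TR-ish TR [ 0.5905 -0.1798  0.0438]
BL [ 0.5629 -0.2862  0.0394]
cL [0.4951 0.1143 0.0121] 0.0004
cR [0.6019 0.1451 0.0115] 0.0005
sRL [0.4999 0.1242 0.0147] 0.0001
sRR [0.5922 0.1517 0.0168] 0.0
sFL [0.4746 0.213  0.0148] 0.0002
sFR [0.5668 0.2397 0.0156] 0.0001
pFL [0.4953 0.2353 0.0128] 0.0002
pFR [0.5377 0.2477 0.0135] 0.0001
pRR [0.5641 0.1551 0.016 ] 0.0002
pRL [0.5218 0.1432 0.0145] 0.0002
tip [0.5138 0.2444 0.0349] 0.0001
cL [0.5485 0.1297 0.0118] w 0.1111 yaw -253.9
sRL [0.546  0.138  0.0158] w 0.0963 yaw -253.4
sFL [0.5207 0.2263 0.0152] w 0.096 yaw -253.84
pFL [0.5165 0.2415 0.0132] w 0.0442 yaw -253.75
pRL [0.543  0.1491 0.0152] w 0.044 yaw -254.38
0.0142387969166237
```

The measurements agree: deck height is 14 mm, deck width 111 mm and cap tops at about 50–54 mm. The nest origin is about (0.526, 0.2075) with yaw 106°, and the rack is at (0.577, -0.2326) with yaw 105.5°. I'll grasp the rack now.

```bash
python3 - <<'E'
from h import *
q=down(np.radians(105.5));c=np.array([.577,-.2326])
arm.move_gripper(1.0,70)
arm.movep([*c,.22],q);arm.line_to([*c,.077+.02],.12);arm.line_to([*c,.077],.05)
print(arm.read_tool_pos(),arm.read_ft_force())
arm.move_gripper(0.0,70);arm.pause(.3)
print("open",arm.read_opening(),"F",arm.read_finger_force(),arm.read_tool_pos(),arm.read_ft_force())
arm.line_to([*c,.20],.12);arm.pause(.3)
print("open",arm.read_opening(),arm.read_tool_pos(),arm.read_ft_force(),arm.read_wrist_torque(),Ro.from_quat(arm.read_eef_rot()).as_matrix().round(4).tolist())
wshot("pics/g1.png");k=np.vstack([cv2.imread("pics/g1.png")[200:]]);cv2.imwrite("pics/g1z.png",cv2.resize(k[:,140:500],None,fx=2,fy=2))
s=snapshot("side");cv2.imwrite("pics/s1.png",s);print(arm.read_time())
E
```

```text
[ 0.57689004 -0.23254334  0.07660957] [ 0.96815784 -0.47500962 -0.52429308]
open 0.645761196068372 F 76.2898313999176 [ 0.57733462 -0.23279769  0.07759133] [0.55953126 0.64275054 4.91637996]
open 0.6435161151719336 [ 0.57689213 -0.232548    0.1995193 ] [ 0.46659725 -0.38130029 -2.12303993] [-0.00419833  0.00826167  0.01278032] [[-0.2673, 0.9636, -0.0007], [0.9636, 0.2673, 0.0003], [0.0005, -0.0006, -1.0]]
11.0
```

View pics/g1z.png

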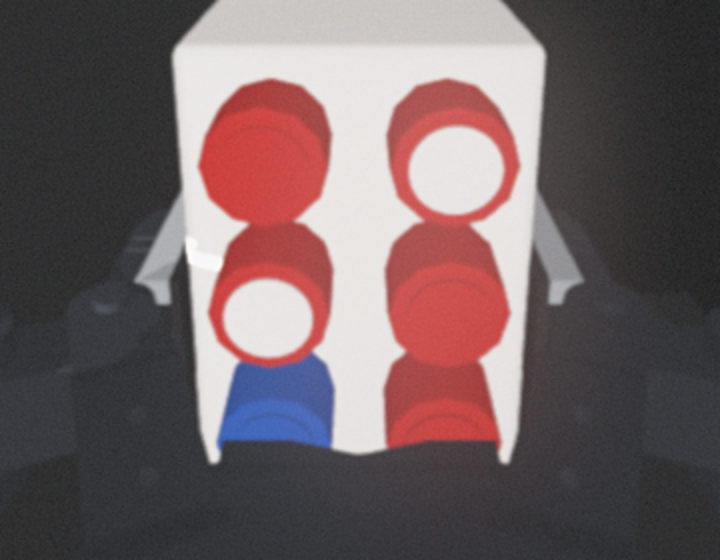

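The rack is held square: its front top edge is level at panel row 50, columns 173–546, centred on cx. That edge puts it at tool x = 47.6 mm (48 expected), so the grasp is centred. Next I lower it into the pocket while watching forces.

```bash
python3 - <<'E'
from h import *
yaw=np.radians(106.0);q=down(yaw);u=np.array([np.cos(yaw),np.sin(yaw)]);o=np.array([.5261,.2075])
p=o-.014*u;print(p)
arm.movep([*p,.20],q);arm.line_to([*p,.115],.12);arm.pause(.2)
F0=np.array(arm.read_ft_force());print(F0,arm.read_tool_pos())
for z in(.108,.104,.100,.097,.095,.094,.093,.092,.091):
    arm.line_to([*p,z],.03);arm.pause(.05);F=np.array(arm.read_ft_force())-F0
    d=np.array(arm.read_tool_pos())[:2]-p
    print(z,arm.read_tool_pos()[2].round(4),"Fx,Fy nest",(F[:2]@u).round(2),(F[:2]@[-u[1],u[0]]).round(2),"Fz",F[2].round(2))
    if F[2]>6 or np.linalg.norm(F[:2])>15:break
arm.pause(.1);cv2.imwrite("pics/s2.png",snapshot("side"));wshot("pics/p1.png");print(arm.read_time())
a=cv2.imread("pics/s2.png")[130:260,210:350];b=cv2.imread("pics/p1.png")[:,120:520]
cv2.imwrite("pics/pz.png",np.hstack([cv2.resize(a,(400,371)),cv2.resize(b,(309,371))]))
E
```

```text
[0.52995892 0.19404234]
[-0.53467554 -0.5089861  -2.36557502] [0.53041665 0.19419274 0.11584845]
0.108 0.1078 Fx,Fy nest 0.46 -0.39 Fz -0.34
0.104 0.1038 Fx,Fy nest 0.4 -1.07 Fz 0.15
0.1 0.0999 Fx,Fy nest 0.62 -0.81 Fz 1.55
0.097 0.0969 Fx,Fy nest 0.47 -0.38 Fz 0.3
0.095 0.095 Fx,Fy nest -0.24 -0.55 Fz 1.04
0.094 0.094 Fx,Fy nest -0.13 -1.32 Fz -0.27
0.093 0.093 Fx,Fy nest 0.13 -0.49 Fz 0.42
0.092 0.092 Fx,Fy nest 0.41 0.23 Fz -0.31
0.091 0.0916 Fx,Fy nest 0.51 -0.03 Fz 6.32
16.7417
```

View pics/pz.png

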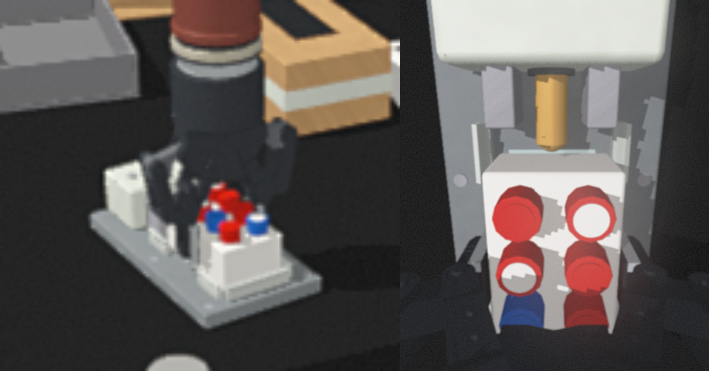

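The rack is down in the pocket (Fz rose at TCP z 0.0916, as predicted). It's square, with a small gap to the plunger tip. Now I push it along.

```bash
python3 - <<'E'
from h import *
yaw=np.radians(106.0);u=np.array([np.cos(yaw),np.sin(yaw)]);n=np.array([-u[1],u[0]]);o=np.array([.5261,.2075]);p=o-.014*u
F0=np.array([-.53,-.51,-2.37]);z=.0915
arm.line_to([*p,z],.02);arm.pause(.2)
s=0;hist=[]
while s<.024:
    s+=.002 if s<.0119 else .0005
    arm.line_to([*(p+s*u),z],.02);arm.pause(.06)
    F=np.mean([np.array(arm.read_ft_force()) for _ in range(3)],0)-F0;f=F[:2]@u
    t=np.array(arm.read_tool_pos());print(round(s*1e3,1),((t[:2]-p)@u*1e3).round(2),((t[:2]-p)@n*1e3).round(2),(t[2]*1e3).round(2),"F",f.round(1),(F[:2]@n).round(1),F[2].round(1))
    if f<-20.5:break
arm.pause(.3);F=np.array(arm.read_ft_force())-F0;print(F[:2]@u,F[2],arm.read_opening(),arm.read_time())
E
```

```text
2.0 1.22 -0.22 91.56 F -2.4 0.1 5.3
4.0 3.74 -0.22 91.56 F -2.7 -1.0 5.1
6.0 5.2 -0.2 91.56 F -4.4 -1.3 6.7
8.0 7.03 -0.2 91.57 F -6.0 -0.7 5.4
10.0 8.51 -0.17 91.56 F -6.2 -1.3 5.2
12.0 9.96 -0.17 91.59 F -5.9 0.3 5.0
12.5 9.99 -0.15 91.61 F -7.3 -0.6 6.2
13.0 10.19 -0.15 91.61 F -7.9 -0.5 7.2
13.5 10.52 -0.15 91.63 F -7.5 -1.5 6.7
14.0 10.86 -0.14 91.66 F -7.9 -0.7 7.4
14.5 11.19 -0.12 91.63 F -8.9 -1.9 6.8
15.0 11.59 -0.13 91.65 F -8.4 -0.9 6.4
15.5 11.94 -0.14 91.66 F -8.9 -1.7 6.1
16.0 12.33 -0.13 91.66 F -9.7 -0.5 6.5
16.5 12.68 -0.12 91.67 F -9.1 -0.8 7.3
17.0 13.03 -0.11 91.65 F -9.2 -1.5 7.6
17.5 13.46 -0.11 91.7 F -9.3 -0.9 7.1
18.0 13.78 -0.13 91.69 F -9.5 -1.3 7.7
18.5 14.15 -0.12 91.72 F -9.7 -0.7 8.6
19.0 14.55 -0.12 91.72 F -9.6 -0.9 7.9
19.5 14.95 -0.09 91.69 F -10.1 -1.5 6.9
20.0 15.3 -0.12 91.73 F -9.9 -0.5 8.1
20.5 15.7 -0.09 91.73 F -11.1 -0.7 8.2
21.0 15.81 -0.1 91.75 F -11.0 -0.3 8.1
21.5 15.86 -0.1 91.74 F -11.2 -0.8 8.0
22.0 15.89 -0.12 91.78 F -12.0 -0.4 7.9
22.5 15.96 -0.1 91.78 F -12.9 -0.5 8.5
23.0 16.0 -0.13 91.78 F -13.6 -0.5 8.7
23.5 16.03 -0.1 91.79 F -15.1 -1.0 9.6
24.0 16.08 -0.1 91.8 F -15.5 -0.2 9.5
-15.402740041044343 9.94978796023446 0.6462670982054256 26.7417
```

The rack met the stop at 15.8 mm: travel ended there and the force is now climbing. I'll raise the push to about 21 N.

```bash
python3 - <<'E'
from h import *
yaw=np.radians(106.0);u=np.array([np.cos(yaw),np.sin(yaw)]);p=np.array([.5261,.2075])-.014*u
F0=np.array([-.53,-.51,-2.37]);s=.024
while s<.031:
    s+=.0006;arm.line_to([*(p+s*u),.0915],.02);arm.pause(.1)
    F=np.mean([np.array(arm.read_ft_force()) for _ in range(3)],0)-F0;f=F[:2]@u
    if f<-20.5:break
arm.pause(.8)
F=np.mean([np.array(arm.read_ft_force()) for _ in range(5)],0)-F0;t=np.array(arm.read_tool_pos())
print(s,F[:2]@u,F[2],(t[:2]-p)@u,t[2],arm.read_finger_force(),Ro.from_quat(arm.read_eef_rot()).as_matrix().round(4).tolist(),arm.read_time())
im,_=wshot("pics/f1.png");cv2.imwrite("pics/f1z.png",cv2.resize(im[:300,120:520],None,fx=1.5,fy=1.5))
E
```

```text
0.0282 -20.388272746178973 10.115412675877824 0.01644358089415092 0.0919347417663107 76.70888543128967 [[-0.2699, 0.9629, 0.0028], [0.9628, 0.2699, -0.0154], [-0.0156, -0.0014, -0.9999]] 29.9917
```

View pics/f1z.png

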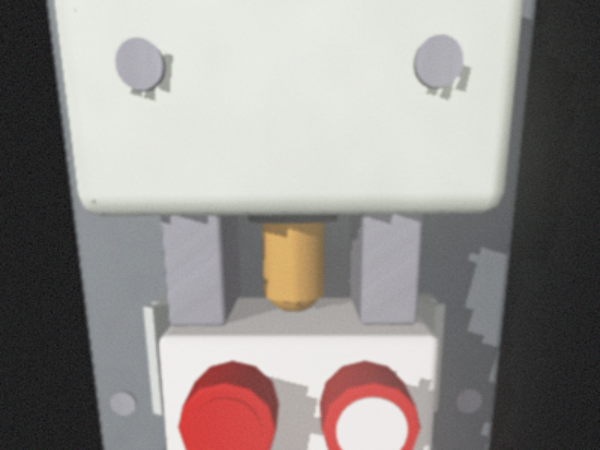

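The picture shows the rack end flush on both posts (panel (195,322) and (388,322)), with the plunger tip level with them at (293,308). The push is 20 N, tool tilt is 0.016 rad, and everything is at rest. Handing in.

```bash
python3 -c "
from station import ticket
print(ticket.finish_job())"
```

```text
the job is handed in; nothing more can be done
None
```

The rack is in the pocket and held square on both stop posts with a push of about 20 N, and the job is handed in; the hand-in returned no verdict.

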